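# Press a bottle stopper home with the hand press

### The arm

A 6-joint arm with a two-finger parallel gripper is mounted at the origin on a cart in front of the work surface, level with it; the furniture and walls round the work are solid. World frame = base frame: x ahead of the robot, y to its left, z up, the work surface at z = 0. Lengths are in m, angles in rad, forces in N, time in s.
With the tool pointing down it reaches from about 0.425 to 0.95 m from the base axis. Payload 3.5 kg.
Tool frame: the origin (TCP) lies at the very end of the fingers, on their centre line; the grasp point (between the pads) lies 19 mm behind it; y points along the fingers, z is the direction in which the jaws open and shut, and the axes are right-handed (so a half turn about y gives the same grasp; the last joint's range is limited). The gripper opens to 85 mm and grips with 20 to 120 N. Pads are 22 mm wide; open, the fingers measure 114 mm over their backs; the gripper's body (76 mm by 85 mm) begins 54 mm behind the grasp point. The pads swing forward as they close: fully open they stand 13 mm farther back than shut.
Start: joints at [1.044, 0.286, 1.577, -0, 1.279, -0.15], TCP at [0.248, 0.628, 0.231] pointing down, gripper open.
Joint ranges: [-2.77, 2.77], [-0.9, 2.22], [0.21, 2.48], [-1.53, 4.67], [0.24, 2.81], [-2.84, 2.84]. Speed limits (rad/s): [2.79, 2.79, 3.14, 3.14, 3.14, 3.14].

### API

Orientations are given as a unit quaternion [x, y, z, w].
In Python, from plant import ctrl gives the robot as it stands. The module is installed in compiled form; this text tells all that it offers.
- The arm moves only by the tool jog_arm, never from a script. Its argument "deltas" is a list of rows, each a list of 3 entries, a list of its own where there are three numbers: the turn, a rotation vector about the tool's x, y, z in rad, then the shift along the tool's x, y, z in m, then the opening, from 0 (shut) to 1 (fully open). In form: [[[wx, wy, wz], [dx, dy, dz], gripper], ...]. A call has 1 to 10 rows; each row is the pose to reach, as a shift and turn from the pose measured when the call began, along the tool's axes at that moment; what a row does not reach only later rows make up. A row lasts 1/12 s, in which the tool goes at most 41.7 mm and 7.16 degrees, less where a joint would pass 70% of its speed; a pose out of reach is approached as far as the arm can. A call with a gripper value outside its range is refused whole. The fingers move at their own pace and stop on an object; "force" is the grip in N (left out, the last holds). Time passes only in rows, so rows that repeat a pose let the fingers close. It gives the time, the measured TCP pose, the force and the opening at its end, in the units of the state.
- ctrl.get_state(): the state, without advancing time (a new reading comes with each control period).
- ctrl.read_camera(name): name is "scene" or "top" or "wrist"; returns a dict with "pixels" (384x512x3 uint8, blue, green, red), "range_z" (384x512 float32, m along the optical axis (not along the pixel's ray), 0 where there is no reading), "fx", "fy", "cx", "cy" (pixels), "k1" (the pictures are not rectified: a ray, as slopes to the right and down, at radius r is drawn at 1 + k1 r^2 times it, then the intrinsics apply), "T" (4x4, takes a point from camera to world coordinates); the wrist camera has in their place "mount" (4x4, takes a point from camera to tool coordinates, whose origin is the TCP and whose axes are the tool frame's). Camera axes: x right, y up, looking along -z (the intrinsics and any distortion apply to the point x, -y, -z); pixel columns grow to the right and rows downward; lengths in m; the calibration is good to about 2 mm. A picture is of the moment at which its call begins: read the wrist's pose just before it.
- ctrl.sign_off(): hands the job in, once; it reports no verdict.
The state is a dict: "time": time; "qpos": joint angles; "dq": joint speeds; "joint_efforts": joint torques, N m; "eef_pos": TCP position; "tcp_rot": TCP orientation; "contact_force": force on the tool from outside, world axes, zero at the start; "wrist_torque": the same for the moment, N m; "opening": opening from 0.0 (shut) to 1.0 (fully open).
Only numpy, scipy, OpenCV 4.12 (cv2) and the standard library are available. Lean on these libraries where they do the work, as an engineer would, in place of code of your own. Each camera call takes 0.05 s, during which the arm holds its last target.

### The job

Two identical hand presses stand on the bench; a small brown bottle stands in one of them with its stopper still sticking up out of the neck. Push the knob of that press straight down to its stop so that the stopper goes fully home, then let the plunger spring back up. Leave the bottle in its nest, and do not work the empty press.

Things in the scene. Friction and masses are not known exactly. Their poses are not given: they have to be found in the camera images.
- press_plunger_top (a point): centre of the flat top of the black round knob, 44 mm across, on the hand press that holds the bottle: a fixed grey C-frame (base 125 x 92 mm) with its column behind the knob, away from the robot, turned up to 20 degrees. The knob is the press's highest part. The point moves with it: 197 mm above the bench at rest, 177 mm at the stop. z axis up.
- press_plunger (a joint): how far the plunger of the press with the bottle is pressed, in m: 0 at rest (up), 0.020 at its hard stop. A spring returns it: about 3 N to start, 8 N at the stop; pushing the stopper in adds about 4 N over the last 10 mm.
- stopper_top (a point): centre of the top of the white stopper (flange 20 mm across) in the brown bottle (29 mm across, 59 mm high), which stands loose in a 10 mm high ring nest straight under the plunger. 83.5 to 85 mm above the bench at the start; 75 mm fully home, where the plunger's stop leaves it. It stays where it is pushed. z axis up out of the bottle.
- spare_plunger (a joint): how far the plunger of the other, identical press (empty nest, no bottle) is pressed, in m: 0 at rest, 0.020 at its stop. Leave it alone.
Things that resemble listed ones, but are neither listed nor needed, are in the scene too. Leave any purple look-alike of the part that bears stopper_top alone.

How it is judged:
By the outcome, as a careful person would: the job done as asked, in the order asked, and still so for the second after the job is handed in, with the robot touching nothing.
It also fails if it takes over 29 s, if anything falls off the work surface, if the arm or the gripper's body presses on something with over 40 N, if the wrist force passes 120 N, or if a joint passes its speed limit or range.

## Working session

There is one attempt and no reset: what is moved stays moved. The work goes in short steps, Python scripts to look and compute and a tool call to move; the robot and the scene stay as the last step left them, time stands still between calls to the robot, and variables do not carry over. Pictures are saved under pics/ and viewed, and the job is handed in when it is done.

Besides the shell and the picture viewer there is one more tool, called after "Request:" by a JSON object that holds its "api" and its "payload". jog_arm: Moves the arm, as the interface text tells. Its arguments: {"type":"object","properties":{"deltas":{"type":"array","items":{"type":"array"}},"force":{"type":"number"}},"required":["deltas"]}

```bash
mkdir -p pics
cat > h.py <<'E'
import numpy as np, cv2
from plant import ctrl
def world(c,u,v,z=None,T=None):
    T=c.get("T") if T is None else T
    T=np.array(T)
    K=np.array([[c["fx"],0,c["cx"]],[0,c["fy"],c["cy"]],[0,0,1.]])
    x,y=cv2.undistortPoints(np.array([[[u,v]]],float),K,np.array([c["k1"],0,0,0,0.]))[0,0]
    d=T[:3,:3]@np.array([x,-y,-1.]); o=T[:3,3]
    if z is not None: return o+d*(z-o[2])/d[2]
    r=np.median(c["range_z"][int(v)-1:int(v)+2,int(u)-1:int(u)+2]); return o+d*r
E
python3 - <<'E'
from h import *
import pickle
print(ctrl.get_state())
for n in ("scene","top"):
    c=ctrl.read_camera(n); pickle.dump(c,open(n+".pkl","wb"))
    cv2.imwrite(f"pics/{n}0.png",c["pixels"]); print(np.round(c["T"],3))
E
```

```text
{'time': 0.0, 'qpos': array([ 1.04399160e+00,  2.87163079e-01,  1.57816768e+00,  1.20127752e-05,
        1.27858571e+00, -1.49982554e-01]), 'dq': array([-0.00074026,  0.00026699,  0.00095103, -0.00028208, -0.00081737,
       -0.00160081]), 'joint_efforts': array([ 1.91155632e-04, -4.05981338e+01, -2.92626804e+01, -1.69630662e-04,
        5.89698670e-03, -4.90823638e-06]), 'eef_pos': array([0.2480069 , 0.62709007, 0.22995394]), 'tcp_rot': array([ 0.69536612, -0.13271762,  0.13216446, -0.69381882]), 'contact_force': array([ 0.11931856, -0.37358087,  0.05580502]), 'wrist_torque': array([-0.00504547,  0.0020234 , -0.00359352]), 'opening': 1.0018512973615095}
[[ 0.665  0.392 -0.636 -0.114]
 [-0.747  0.337 -0.573 -0.423]
 [-0.01   0.856  0.517  0.634]
 [ 0.     0.     0.     1.   ]]
[[ 0.021  0.996 -0.089  0.381]
 [-1.     0.021 -0.005  0.1  ]
 [-0.003  0.089  0.996  1.299]
 [ 0.     0.     0.     1.   ]]
```

View pics/scene0.png

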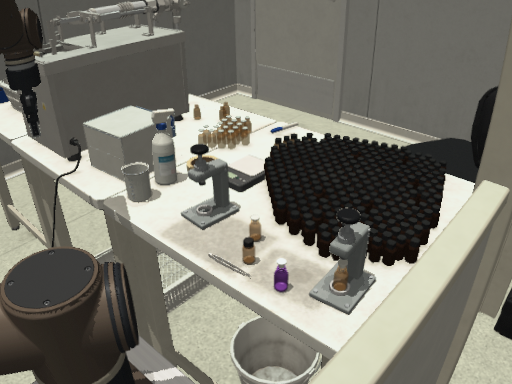

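View pics/top0.png

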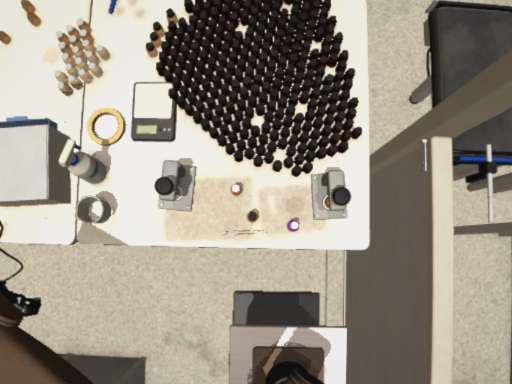

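Run:
```python
from h import *
import pickle
s=pickle.load(open("scene.pkl","rb"));t=pickle.load(open("top.pkl","rb"))
a=cv2.resize(s["pixels"][200:312,300:390],None,fx=4,fy=4,interpolation=2)
b=cv2.resize(s["pixels"][135:247,170:260],None,fx=4,fy=4,interpolation=2)
cv2.imwrite("pics/crop_s.png",np.hstack([a,b]))
a=cv2.resize(t["pixels"][160:230,300:370],None,fx=5.5,fy=5.5,interpolation=2)
b=cv2.resize(t["pixels"][150:220,145:215],None,fx=5.5,fy=5.5,interpolation=2)
cv2.imwrite("pics/crop_t.png",np.hstack([a,b]))
```

```text
(no output)
```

View pics/crop_s.png

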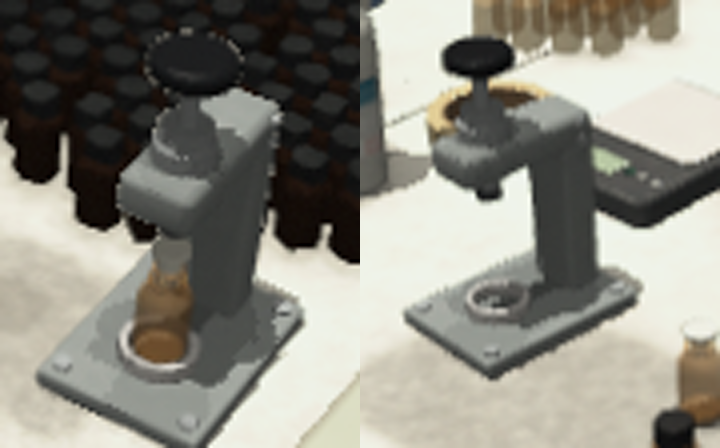

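View pics/crop_t.png

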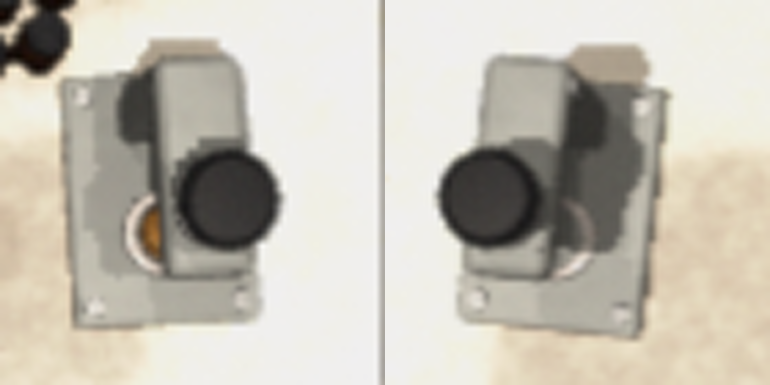

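The presses are at scene px (342,270) and (210,190). The right one has the brown bottle with its pale stopper in the nest (scene 342,275; top 327,202), while the left one's nest is empty. So the target is the right press, with its knob at top px (342,196).

Run:
```python
from h import *
import pickle
from scipy.spatial.transform import Rotation as R
s=pickle.load(open("scene.pkl","rb"));t=pickle.load(open("top.pkl","rb"))
print("top",world(t,341.8,196),world(t,341.8,196,.197)); print("scene",world(s,348.3,214),world(s,348.3,214,.197))
for n,c,(u0,u1,v0,v1) in (("top",t,(325,365,180,215)),("scene",s,(330,365,203,228))):
    P=np.array([world(c,u,v) for v in range(v0,v1) for u in range(u0,u1) if c["range_z"][v,u]>0])
    k=P[abs(P[:,2]-.197)<.006]; print(n,len(k),k.mean(0),np.median(k,0),k.min(0),k.max(0),(k.min(0)+k.max(0))/2)
# frame dir from top: arm top sides
print("arm far/near",world(t,336.4,171),world(t,337.5,209.5))
q=ctrl.get_state(); print(R.from_quat(q["tcp_rot"]).as_matrix().round(3))
# highest things between
for c in (t,):
    for y in np.arange(0,0): pass
# base corners
for u,v in ((311.5,174.5),(314,219.5),(347,218)): print(world(t,u,v,.012))
```

```text
top [ 0.4868434  -0.10498897  0.1967942 ] [ 0.48682361 -0.10495073  0.197     ]
scene [ 0.48474105 -0.10748903  0.19894111] [ 0.48741577 -0.10608019  0.197     ]
top 269 [ 0.48706682 -0.10466462  0.19589395] [ 0.48690751 -0.10536256  0.19641617] [ 0.46606219 -0.12552408  0.19104523] [ 0.50840012 -0.08478399  0.19890512] [ 0.48723116 -0.10515403  0.19497518]
scene 316 [ 0.48396492 -0.10769979  0.19754574] [ 0.48269887 -0.10778749  0.19849247] [ 0.46673129 -0.1270183   0.19106683] [ 0.50863646 -0.08413072  0.20015284] [ 0.48768388 -0.10557451  0.19560983]
arm far/near [ 0.55427565 -0.10231427  0.13781671] [ 0.4593239  -0.10622444  0.13356644]
[[ 0.93  -0.001  0.368]
 [-0.368 -0.002  0.93 ]
 [-0.    -1.    -0.002]]
[ 0.56183623 -0.05579563  0.012     ]
[ 0.43908903 -0.06381959  0.012     ]
[ 0.44487947 -0.15390378  0.012     ]
```

Run:
```python
from h import *
import pickle
from scipy.spatial.transform import Rotation as R
t=pickle.load(open("top.pkl","rb"))
for v in range(100,384,6):
  for u in range(0,450,6):
    if t["range_z"][v,u]>0:
      p=world(t,u,v)
      if p[2]>.14 and p[0]>.15 : print((u,v),p.round(2),end=" ")
q=ctrl.get_state(); M=R.from_quat(q["tcp_rot"]).as_matrix()
print()
for g in ([.3,.5,.3],[.42,.25,.3],[.487,-.105,.3],[.487,-.105,.21]): print(g,(M.T@(np.array(g)-q["eef_pos"])).round(4))
```

```text
(444, 100) [ 0.67 -0.28  0.39] (438, 106) [ 0.66 -0.28  0.36] (444, 106) [ 0.65 -0.28  0.39] (432, 112) [ 0.66 -0.28  0.32] (438, 112) [ 0.65 -0.28  0.36] (444, 112) [ 0.64 -0.28  0.39] (420, 118) [ 0.67 -0.28  0.25] (426, 118) [ 0.65 -0.28  0.29] (432, 118) [ 0.65 -0.28  0.32] (438, 118) [ 0.64 -0.28  0.36] (444, 118) [ 0.63 -0.28  0.39] (414, 124) [ 0.66 -0.28  0.21] (420, 124) [ 0.65 -0.28  0.25] (426, 124) [ 0.64 -0.28  0.29] (432, 124) [ 0.63 -0.28  0.32] (438, 124) [ 0.63 -0.28  0.36] (444, 124) [ 0.62 -0.28  0.38] (6, 130) [0.64 0.74 0.15] (12, 130) [0.64 0.72 0.15] (18, 130) [0.64 0.71 0.15] (24, 130) [0.64 0.69 0.15] (30, 130) [0.64 0.67 0.15] (36, 130) [0.64 0.66 0.15] (42, 130) [0.64 0.64 0.15] (48, 130) [0.64 0.63 0.15] (408, 130) [ 0.66 -0.28  0.16] (414, 130) [ 0.65 -0.28  0.21] (420, 130) [ 0.64 -0.28  0.25] (426, 130) [ 0.63 -0.28  0.28] (432, 130) [ 0.62 -0.28  0.32] (438, 130) [ 0.62 -0.29  0.33] (444, 130) [ 0.62 -0.3   0.33] (6, 136) [0.63 0.74 0.15] (12, 136) [0.63 0.72 0.15] (18, 136) [0.63 0.7  0.15] (24, 136) [0.63 0.69 0.15] (30, 136) [0.63 0.67 0.15] (36, 13
[... 11362 characters left out ...]
6) [0.17 0.39 0.59] (66, 376) [0.16 0.38 0.58] (72, 376) [0.16 0.38 0.57] (78, 376) [0.16 0.37 0.55] (84, 376) [0.16 0.37 0.54] (12, 382) [0.15 0.47 0.59] (18, 382) [0.15 0.46 0.59] (24, 382) [0.15 0.45 0.59] (30, 382) [0.16 0.43 0.6 ] (36, 382) [0.16 0.42 0.6 ] (42, 382) [0.16 0.41 0.6 ] (48, 382) [0.16 0.4  0.6 ] (54, 382) [0.16 0.39 0.6 ] (60, 382) [0.16 0.38 0.6 ] (66, 382) [0.16 0.38 0.59] (72, 382) [0.16 0.37 0.59] (78, 382) [0.16 0.36 0.58] (84, 382) [0.15 0.36 0.56] 
[0.3, 0.5, 0.3] [ 0.0951 -0.0698 -0.0992]
[0.42, 0.25, 0.3] [ 0.2987 -0.0694 -0.2875]
[0.487, -0.105, 0.3] [ 0.4916 -0.0689 -0.593 ]
[0.487, -0.105, 0.21] [ 0.4916  0.0211 -0.5928]
  return _methods._mean(a, axis=axis, dtype=dtype,
  ret = ret.dtype.type(ret / rcount)
```

Request:
{"api": "jog_arm", "payload": {"deltas": [[[0,0,0],[0.03,-0.02,-0.03],0],[[0,0,0],[0.06,-0.04,-0.06],0],[[0,0,0],[0.09,-0.06,-0.085],0],[[0,0,0],[0.12,-0.07,-0.115],0],[[0,0,0],[0.15,-0.07,-0.145],0],[[0,0,0],[0.18,-0.07,-0.173],0],[[0,0,0],[0.21,-0.07,-0.2],0],[[0,0,0],[0.24,-0.07,-0.23],0],[[0,0,0],[0.27,-0.07,-0.26],0],[[0,0,0],[0.3,-0.07,-0.288],0]]}}

```text
time: 0.93
eef_pos: [0.4154, 0.2592, 0.3002]
tcp_rot: [0.695, -0.133, 0.132, -0.694]
contact_force: [1.1, -0.3, -0.2]
opening: 0.0
```

```bash
cat > d.py <<'E'
from h import *
import sys
from scipy.spatial.transform import Rotation as R
q=ctrl.get_state(); M=R.from_quat(q["tcp_rot"]).as_matrix()
print(q["time"],q["eef_pos"],q["qpos"].round(3),q["contact_force"].round(2),q["opening"]);print(M.round(3))
g=np.array(eval(sys.argv[1])); print((M.T@(g-q["eef_pos"])).round(4))
E
python3 d.py "[.487,-.105,.26]"
```

```text
0.9333 [0.41542852 0.25922022 0.30015983] [ 3.510e-01 -1.790e-01  1.937e+00 -1.000e-03  1.386e+00 -8.430e-01] [ 1.1  -0.35 -0.2 ] 5.803370946273739e-05
[[ 0.93  -0.001  0.368]
 [-0.368 -0.002  0.93 ]
 [-0.001 -1.    -0.002]]
[ 0.2004  0.0408 -0.3123]
```

Request:
{"api": "jog_arm", "payload": {"deltas": [[[0,0,0],[0.02,0,-0.031],0],[[0,0,0],[0.04,0,-0.062],0],[[0,0,0],[0.06,0,-0.093],0],[[0,0,0],[0.08,0,-0.125],0],[[0,0,0],[0.1,0,-0.156],0],[[0,0,0],[0.12,0.01,-0.187],0],[[0,0,0],[0.14,0.02,-0.218],0],[[0,0,0],[0.16,0.03,-0.25],0],[[0,0,0],[0.18,0.04,-0.281],0],[[0,0,0],[0.2,0.041,-0.312],0]]}}

```text
time: 1.77
eef_pos: [0.4854, -0.1059, 0.2571]
tcp_rot: [0.695, -0.134, 0.131, -0.694]
contact_force: [1.0, 0.2, -1.5]
opening: -0.0
```

Request:
{"api": "jog_arm", "payload": {"deltas": [[[0,0,0],[0,0,0],0],[[0,0,0],[0,0,0],0]]}}

```text
time: 1.93
eef_pos: [0.4847, -0.1073, 0.2558]
tcp_rot: [0.694, -0.137, 0.131, -0.694]
contact_force: [0.0, 0.5, -0.4]
opening: -0.002
```

```bash
python3 d.py "[.487,-.105,.205]"
python3 - <<'E'
from h import *
from scipy.spatial.transform import Rotation as R
q=ctrl.get_state(); T=np.eye(4); T[:3,:3]=R.from_quat(q["tcp_rot"]).as_matrix(); T[:3,3]=q["eef_pos"]
c=ctrl.read_camera("wrist"); cv2.imwrite("pics/w1.png",c["pixels"]); T=T@c["mount"]; print(T.round(3))
import pickle; pickle.dump((c,T),open("w1.pkl","wb"))
s=ctrl.read_camera("scene"); cv2.imwrite("pics/s1.png",cv2.resize(s["pixels"][90:312,230:450],None,fx=2.6,fy=2.6))
E
```

```text
1.9333 [ 0.48474086 -0.10733365  0.25578788] [-0.422 -0.13   1.975 -0.002  1.305 -1.611] [ 0.01  0.48 -0.41] -0.001949708921199424
[[ 0.928 -0.008  0.371]
 [-0.371  0.001  0.928]
 [-0.008 -1.    -0.002]]
[0.0016 0.0508 0.0031]
[[ 0.372 -0.884 -0.284  0.412]
 [ 0.928  0.354  0.116 -0.077]
 [-0.002 -0.306  0.952  0.398]
 [ 0.     0.     0.     1.   ]]
```

View pics/w1.png

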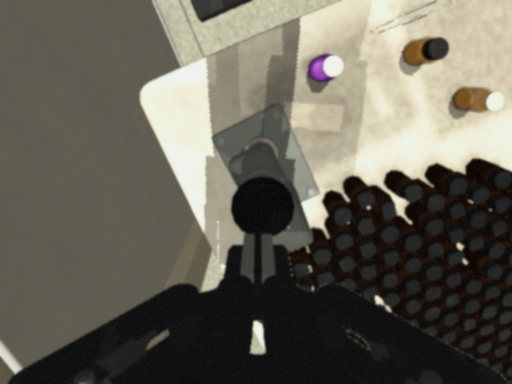

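View pics/s1.png

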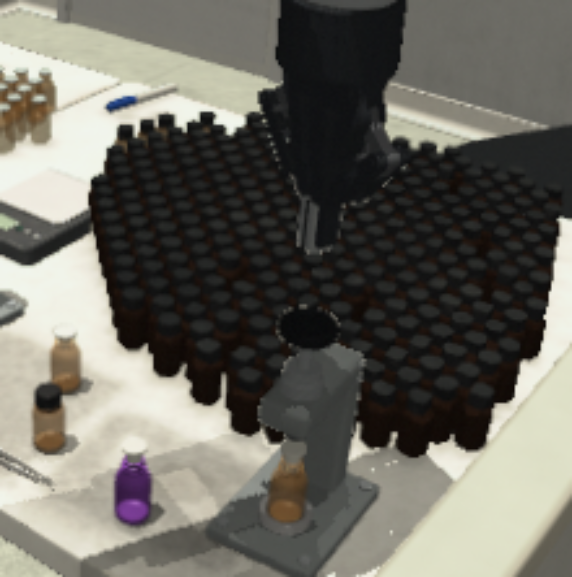

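The wrist picture shows the knob at (262,206) just beyond the finger tips. The scene picture shows the shut fingers above the knob of the press that holds the bottle.

Run:
```python
from h import *
import pickle
c,T=pickle.load(open("w1.pkl","rb"))
print(world(c,262.5,205,.197,T),world(c,262.5,205,None,T))
```

```text
[ 0.48568062 -0.10364958  0.197     ] [ 0.48580454 -0.10369387  0.19666026]
```

Request:
{"api": "jog_arm", "payload": {"deltas": [[[0,0,0],[0.0015,0.015,0.003],0],[[0,0,0],[0.0015,0.03,0.003],0],[[0,0,0],[0.0015,0.042,0.003],0],[[0,0,0],[0.0015,0.048,0.003],0],[[0,0,0],[0.0015,0.05,0.003],0],[[0,0,0],[0.0015,0.05,0.003],0]]}}

```text
time: 2.53
eef_pos: [0.487, -0.1024, 0.2064]
tcp_rot: [0.695, -0.135, 0.13, -0.695]
contact_force: [-1.3, -0.3, 0.1]
opening: 0.001
```

```bash
python3 d.py "[.4865,-.105,.177]"
```

```text
2.5333 [ 0.48702004 -0.10235826  0.20636005] [-4.100e-01 -8.400e-02  2.025e+00 -2.000e-03  1.208e+00 -1.605e+00] [-1.25 -0.29  0.09] 0.0009027571478674834
[[ 0.93  -0.007  0.367]
 [-0.367  0.001  0.93 ]
 [-0.007 -1.    -0.001]]
[ 0.0007  0.0294 -0.0026]
```

Now the push, slowly.

Request:
{"api": "jog_arm", "payload": {"deltas": [[[0,0,0],[0.0005,0.004,-0.002],0],[[0,0,0],[0.0005,0.008,-0.002],0],[[0,0,0],[0.0005,0.011,-0.002],0],[[0,0,0],[0.0005,0.014,-0.002],0],[[0,0,0],[0.0005,0.017,-0.002],0],[[0,0,0],[0.0005,0.02,-0.002],0],[[0,0,0],[0.0005,0.023,-0.002],0],[[0,0,0],[0.0005,0.025,-0.002],0],[[0,0,0],[0.0005,0.027,-0.002],0],[[0,0,0],[0.0005,0.027,-0.002],0]]}}

```text
time: 3.37
eef_pos: [0.4871, -0.1046, 0.1811]
tcp_rot: [0.695, -0.134, 0.13, -0.694]
contact_force: [-2.2, 1.2, 8.4]
opening: 0.002
```

```bash
python3 d.py "[.4865,-.105,.177]"
```

```text
3.3667 [ 0.48711905 -0.10464719  0.18113144] [-4.150e-01 -5.700e-02  2.047e+00 -2.000e-03  1.156e+00 -1.609e+00] [-2.17  1.17  8.44] 0.0015410056963761282
[[ 0.93  -0.006  0.367]
 [-0.367  0.001  0.93 ]
 [-0.006 -1.    -0.002]]
[-0.0004  0.0041 -0.0005]
```

Request:
{"api": "jog_arm", "payload": {"deltas": [[[0,0,0],[0,0.003,0],0],[[0,0,0],[0,0.004,0],0],[[0,0,0],[0,0.005,0],0],[[0,0,0],[0,0.005,0],0]]}}

```text
time: 3.7
eef_pos: [0.4872, -0.1047, 0.1781]
tcp_rot: [0.695, -0.134, 0.13, -0.694]
contact_force: [-5.0, 1.9, 10.8]
opening: 0.001
```

Request:
{"api": "jog_arm", "payload": {"deltas": [[[0,0,0],[0,0.002,0],0],[[0,0,0],[0,0.003,0],0],[[0,0,0],[0,0.003,0],0]]}}

```text
time: 3.95
eef_pos: [0.4872, -0.1047, 0.1772]
tcp_rot: [0.695, -0.134, 0.13, -0.694]
contact_force: [-5.2, 1.8, 10.5]
opening: -0.004
```

Request:
{"api": "jog_arm", "payload": {"deltas": [[[0,0,0],[0,0.003,0],0],[[0,0,0],[0,0.003,0],0],[[0,0,0],[0,0.003,0],0]]}}

```text
time: 4.2
eef_pos: [0.4872, -0.1047, 0.177]
tcp_rot: [0.695, -0.135, 0.129, -0.694]
contact_force: [-6.2, 2.6, 14.5]
opening: 0.002
```

Request:
{"api": "jog_arm", "payload": {"deltas": [[[0,0,0],[0,0.004,0],0],[[0,0,0],[0,0.006,0],0],[[0,0,0],[0,0.006,0],0],[[0,0,0],[0,0.006,0],0]]}}

```text
time: 4.53
eef_pos: [0.4873, -0.1047, 0.1769]
tcp_rot: [0.695, -0.135, 0.129, -0.694]
contact_force: [-12.5, 5.4, 27.0]
opening: 0.001
```

```bash
python3 - <<'E'
from h import *
s=ctrl.read_camera("scene"); cv2.imwrite("pics/s2.png",cv2.resize(s["pixels"][200:312,300:390],None,fx=5,fy=5,interpolation=2))
E
python3 d.py "[.487,-.105,.3]"
```

```text
4.5833 [ 0.48733837 -0.10471067  0.17685993] [-0.414 -0.049  2.048 -0.003  1.151 -1.609] [-12.47   3.56  27.24] 0.0005634923726600905
[[ 0.931 -0.009  0.366]
 [-0.366  0.001  0.931]
 [-0.009 -1.    -0.003]]
[-0.0013 -0.1231 -0.0007]
```

View pics/s2.png

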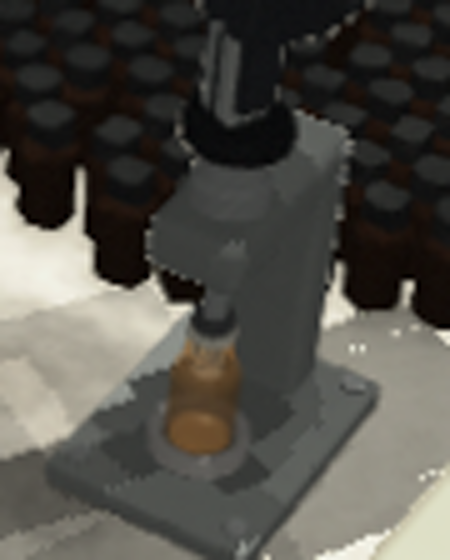

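The TCP has stopped at 0.177 while the force climbs to 27 N, so the plunger is at its hard stop. The picture shows the plunger tip on the stopper at (212,330) in the crop. Next I'll release it straight up.

Request:
{"api": "jog_arm", "payload": {"deltas": [[[0,0,0],[0,-0.004,0],0],[[0,0,0],[0,-0.01,0],0],[[0,0,0],[0,-0.016,0],0],[[0,0,0],[0,-0.023,0],0],[[0,0,0],[0,-0.035,0],0],[[0,0,0],[0,-0.055,0],0],[[0,0,0],[0,-0.08,0],0],[[0,0,0],[0,-0.1,0],0],[[0,0,0],[0,-0.12,0],0],[[0,0,0],[0,-0.12,0],0]]}}

```text
time: 5.42
eef_pos: [0.4903, -0.1056, 0.3018]
tcp_rot: [0.696, -0.132, 0.131, -0.694]
contact_force: [0.3, 0.0, 1.5]
opening: 0.003
```

Run:
```python
from h import *
from scipy.spatial.transform import Rotation as R
q=ctrl.get_state(); T=np.eye(4); T[:3,:3]=R.from_quat(q["tcp_rot"]).as_matrix(); T[:3,3]=q["eef_pos"]
c=ctrl.read_camera("wrist"); T=T@c["mount"]
s=ctrl.read_camera("scene"); cv2.imwrite("pics/s3.png",np.hstack([cv2.resize(s["pixels"][200:312,300:390],None,fx=4,fy=4,interpolation=2),cv2.resize(c["pixels"],None,fx=.8,fy=.8)[:, :][:448] if 0 else cv2.copyMakeBorder(cv2.resize(c["pixels"],(430,322)),0,126,0,0,0)]))
P=np.array([world(s,u,v) for v in range(200,232) for u in range(328,368) if s["range_z"][v,u]>0])
k=P[(abs(P[:,0]-.487)<.025)&(abs(P[:,1]+.105)<.025)&(P[:,2]>.16)&(P[:,2]<.22)]; print(len(k),np.percentile(k[:,2],[10,50,75,90]))
```

```text
406 [0.16590518 0.19772305 0.19900135 0.19952017]
```

View pics/s3.png

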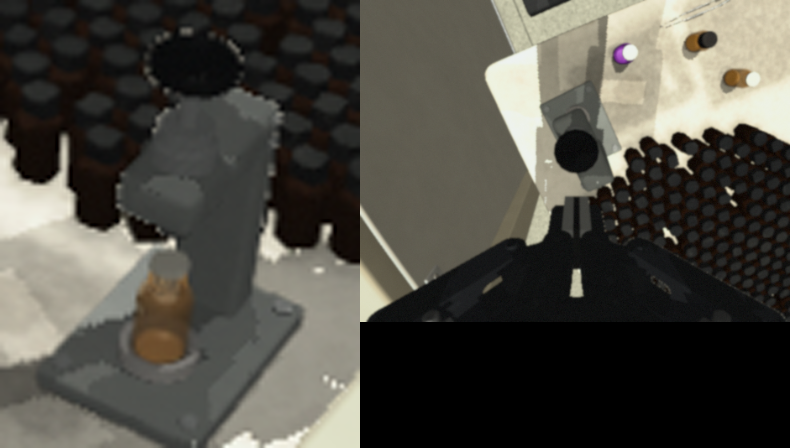

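Run:
```python
from h import *
import pickle
a=pickle.load(open("scene.pkl","rb")); b=ctrl.read_camera("scene")
cv2.imwrite("pics/ab.png",np.hstack([cv2.resize(x["pixels"][250:300,325:365],None,fx=9,fy=9,interpolation=0) for x in (a,b)]))
for n,c in(("before",a),("after",b)):
  P=np.array([world(c,u,v) for v in range(255,275) for u in range(336,349) if c["range_z"][v,u]>0])
  k=P[np.hypot(P[:,0]-.487,P[:,1]+.105)<.014]; print(n,len(k),np.sort(k[:,2])[-8:].round(4))
print(ctrl.get_state()["dq"].round(3))
```

```text
before 165 [0.0974 0.0982 0.0983 0.0984 0.0987 0.0989 0.1001 0.1018]
after 137 [0.097  0.0973 0.0973 0.0973 0.0974 0.0994 0.1003 0.1018]
[-0.001  0.014  0.027  0.002  0.002 -0.002]
```

View pics/ab.png

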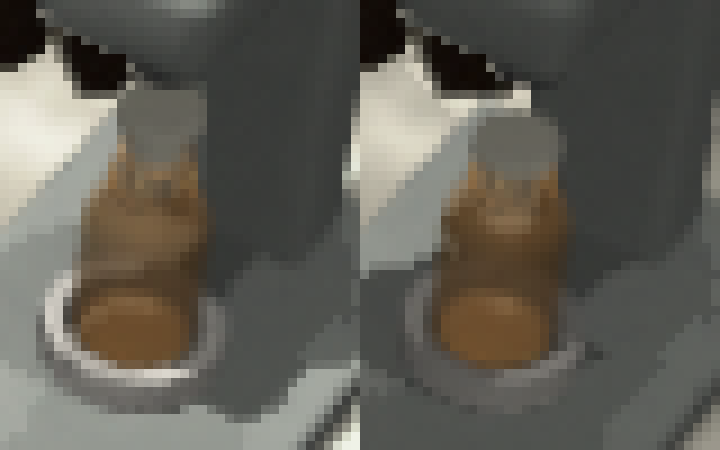

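Run:
```python
from h import *
import pickle
c=pickle.load(open("scene.pkl","rb"))
for v in (262.5,265.5,266.1):
  for z in (.070,.075,.080,.085): print(v,z,world(c,342.3,v,z).round(4))
```

```text
262.5 0.07 [ 0.503  -0.0979  0.07  ]
262.5 0.075 [ 0.4975 -0.1008  0.075 ]
262.5 0.08 [ 0.4921 -0.1036  0.08  ]
262.5 0.085 [ 0.4866 -0.1065  0.085 ]
265.5 0.07 [ 0.4951 -0.1029  0.07  ]
265.5 0.075 [ 0.4897 -0.1057  0.075 ]
265.5 0.08 [ 0.4843 -0.1086  0.08  ]
265.5 0.085 [ 0.4789 -0.1114  0.085 ]
266.1 0.07 [ 0.4936 -0.1039  0.07  ]
266.1 0.075 [ 0.4882 -0.1067  0.075 ]
266.1 0.08 [ 0.4828 -0.1095  0.08  ]
266.1 0.085 [ 0.4774 -0.1124  0.085 ]
```

The stopper top now reads about 75–76 mm high, the knob is back at about 197–199 mm, and the bottle is upright in its nest. The arm is clear, so I'm handing in.

Run:
```python
from plant import ctrl
print(ctrl.sign_off(), ctrl.get_state()["time"])
```

```text
the job is handed in; nothing more can be done
the job is handed in; nothing more can be done
```

I pushed the knob of the right-hand press, the one holding the brown bottle, straight down with shut fingers. I then let the plunger spring back up and handed the job in. The clock read 5.4 s after my last move.

- **Push to the stop:** the fingers stopped at 0.177 m while the downward push rose to 27 N. That is the stop height given, so the plunger reached its hard stop. The total wrist force was about 30 N, partly because the push also had a sideways part of about 13 N.
- **After release:** the knob read about 198 mm, against 197 mm at rest. The gripper was at 0.30 m, touching nothing.
- **Stopper:** its top face in the picture fits about 75–76 mm at the press axis, against 75 mm fully home. It looked about 3 pixels lower than before, and the bottle was still upright in its nest.
- **Check that failed:** a depth-based height for the stopper gave about 97–102 mm both before and after. Its pixels were mixed with other surfaces, so I relied on the picture instead.
- **Left alone:** I did not touch the empty press or the purple bottle, and I took no separate final reading of the empty press.

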